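# Unlock the padlock of the water-test reagent case and present it

## Robot

A 6-joint arm with a two-finger parallel gripper is mounted at the origin on the work surface. World frame = base frame: x ahead of the robot, y to its left, z up, the work surface at z = 0. Lengths are in m, angles in rad, forces in N, time in s.
With the tool pointing down it reaches from about 0.4 to 0.825 m from the base axis. Payload 7 kg.
Tool frame: the origin (TCP) lies midway between the tips of the shut fingers; the grasp point (between the pads) lies arm.hold_point_z behind it (arm.hold_point_z is the distance from the TCP to the grasp point, in m); z points along the fingers, y is the line along which they close (so a half turn about z gives the same grasp; the last joint's range is limited). The gripper opens to 88 mm and grips with 3 to 60 N. Pads are 19 mm wide; open, the fingers measure 130 mm over their backs; the gripper's body (78 mm by 193 mm) begins 47 mm behind the grasp point.
Start: joints at [1.396, 0.359, 0.012, 0, -1.224, -0.288], TCP at [0.301, 0.604, 0.227] pointing down, gripper open.
Joint ranges: [-3.07, 3.07], [-1.43, 2.12], [-1.02, 1.25], [-3.03, 1.67], [-3.05, -0], [-3.03, 3.03]. Speed limits (rad/s): [2.39, 2.39, 3.01, 3.14, 3.14, 3.14].

## Interface

Orientations are given as [roll, pitch, yaw] about the fixed x, y, z axes, in that order (R = Rz(yaw) Ry(pitch) Rx(roll)).
In Python, from station import arm gives the robot as it stands.
- The arm moves only by the shell command python3 -m crank 'ROWS' [OPENING] [FORCE]. ROWS is JSON, a list that holds one entry, the list of rows, each a list of 4 numbers: the shift along the tool's x, y, z in units of 25 mm (1.0 is 25 mm), then the turn about the tool's z in units of 5 degrees (1.0 is 5 degrees). A call has 1 to 12 rows; each row is the pose to reach, as a shift and turn from the pose commanded when the call began, along the tool's axes at that moment; what a row does not reach only later rows make up. A row lasts 1/8 s, in which the tool goes at most 62.5 mm and 10.7 degrees, less where a joint would pass 70% of its speed; a pose out of reach is approached as far as the arm can. A call with a gripper value outside its range is refused whole. OPENING is the closure, from 0 (fully open) to 1 (shut), set as the call begins (- or left out, the last holds). The fingers move at their own pace and stop on an object; FORCE is the grip in N (left out, the last holds). Time passes only in rows, so rows that repeat a pose let the fingers close. It gives the time, the measured TCP pose, the force, the opening and the grip force at its end, in the units of the state.
- arm.get_state(): the state, without advancing time (a new reading comes with each control period).
- arm.grab_frame(name): name is "scene" or "side" or "wrist"; returns (picture, depth): 384x512x3 uint8, red, green, blue; 384x512 float32, m along the optical axis (not along the pixel's ray), 0 where there is no reading.
- arm.get_calibration(name): a dict with "mtx" (3x3 intrinsics, pixels), "R" (3x3) and "t" (3): a world point X has camera coordinates R X + t; the wrist camera has in their place "mount" (4x4, takes a point from camera to tool coordinates, whose origin is the TCP and whose axes are the flange's). Camera axes: x right, y down, z forward; pixel columns grow to the right and rows downward; lengths in m; the calibration is good to about 2 mm. A picture is of the moment at which its call begins: read the wrist's pose just before it. get_calibration takes no time and is no camera call.
- arm.job_done(): hands the job in; it is judged then, once.
Trained networks look in the newest picture that a camera, given by its name, has taken for a name from the list of things; names that differ only in an ending like _2 or _b are one class to them, and where a whole thing is asked for, a point or a joint stands for the part that bears it (a point fixed in the world has none). Each returns a list of dicts, best first, with "score" (0 to 1); they miss things now and then, are a little off and sometimes report something else, mostly with a low value. They report only what shows in the picture. A call takes as long as a camera call.
- arm.recognise(thing, camera): "extent" ([left, top, width, height] in pixels, round what is visible of it).
- arm.trace(thing, camera): "mask" (384x512 bool, what is visible of it) and "extent" ([left, top, width, height] in pixels, round what is visible of it).
The state is a dict: "t": time; "q": joint angles; "qd": joint speeds; "joint_efforts": joint torques, N m; "eef_pos": TCP position; "ee_rot": TCP orientation; "force": force on the tool from outside, world axes, zero at the start; "moment": the same for the moment, N m; "width": finger opening in m; "gripper_force": force on a finger pad.
Only numpy, scipy, OpenCV 4.12 (cv2) and the standard library are available. Lean on these libraries where they do the work, as an engineer would, in place of code of your own. Each camera call takes 0.05 s, during which the arm holds its last target. There are 200 camera calls.

## Task

The reagent case is locked with a combination padlock lying face up on its lid: turn the dial clockwise, feeling it click from notch to notch, until its white pointer clicks home at the green mark, then pull the shackle fully open towards the case's front edge. Then lift the lock off the stud and finish while holding it up in the gripper, level and still, face up with the shackle still open, about 15 cm above where it lay. Do not knock over or push about the bottles and the beaker.

Things in the scene. Friction and masses are not known exactly. Their poses are not given: they have to be found in the camera images.
- case: Blue steel case with grey lid, 224 x 324 x 90 mm, fixed to the table; origin at the centre of its underside, z up, front edge at -x, lid top at 90 mm. On the lid a black rubber rest (floor 3 mm thick, rim 8 mm above the lid, 2 mm play) holds the padlock.
- stud (a point): Top centre of the steel stud on the case lid, 30 mm above the lid, 46 mm in front of the lock's centre. The stud is 10 mm thick and stands inside the shackle; its head, 24 mm wide and 4 mm thick, stops the closed shackle from lifting off ; fully open it clears the bow by 15 mm, the legs and the lock body by 4 mm or more each
- lock: Brass padlock body 58 x 58 x 28 mm lying loose in the rest, 0.35 to 0.6 kg in all; with the shackle open it balances 5 mm in front of its centre. Origin at the centre of its underside (93 mm above the table), z up through the dial, -x towards the shackle and the case's front. Its +y and -y sides are free from 5 mm above the underside, over the rest's rim, and can be gripped across 58 mm beside the dial.
- dial_grip (a point): On the dial's axis at the lock's centre, 43.5 mm above its underside: mid height of the dial's black grip bar, 38 mm long, 12 mm thick, 34 to 53 mm above the underside. Below it the dial's disc, 40 mm wide, 29.5 to 34.5 mm above the underside. A white line on one half of the bar is the pointer.
- dial (a joint): Dial angle, rad, growing clockwise from above, -0.2 to 1.65. Click notches at 0, 0.7 (white marks), 1.4 (green); a spring of up to 0.12 N m pulls the free dial into the nearest. Starts at 0 or 0.7. The shackle is free only within about 0.15 of 1.4. The pointer points (1.4 - value) anticlockwise from the lock's -x; at 1.4 the bar lies along the lock's x, pointer to the shackle.
- shackle_grip (a point): Midway between the legs of the U-shaped steel shackle (round bar 9 mm thick); when closed 47 mm in front of the lock's centre, 14 mm above its underside; moves with the shackle. Legs run along the lock's x, 51 mm over their outsides; the bow's outer edge is 15 mm beyond this point, the lock body 18 mm behind it when closed. Can be pinched from above across the legs' outsides.
- shackle (a joint): Shackle slide in m: 0 closed, 0.020 fully open, moving along the lock's -x (towards the case's front edge). About 2.5 N of friction; it stays where it is left.
- dropper_red: White dropper bottle with red cap, 25 mm wide, 68 mm tall, standing on the case lid at its left rear; bystander, leave alone. Origin at the centre of its underside.
- dropper_green: White dropper bottle with green cap, 25 mm wide, 68 mm tall, standing on the case lid at its right rear; bystander, leave alone. Origin at the centre of its underside.
- dropper_blue: White dropper bottle with blue cap, 25 mm wide, 68 mm tall, on the table to the left; bystander, leave alone. Origin at the centre of its underside.
- reagent_bottle: Clear bottle with yellow cap, 68 mm wide, 170 mm tall, on the table to the right; bystander, leave alone. Origin at the centre of its underside.
- water_bottle: Glass bottle with blue cap, 64 mm wide, 200 mm tall, on the table to the left; bystander, leave alone. Origin at the centre of its underside.
- beaker: Glass beaker, 64 mm wide, 80 mm tall, on the table to the right; bystander, leave alone. Origin at the centre of its underside.

How it is judged:
By the outcome, as a careful person would: the job done as asked, in the order asked, and still so for the second after the job is handed in, while the arm keeps its last pose, push and grip.
It also fails if it takes over 51 s, if anything falls off the work surface, if the arm or the gripper's body presses on something with over 40 N, if the wrist force passes 120 N, or if a joint passes its speed limit or range.

## Working session

There is one attempt and no reset: what is moved stays moved. The work goes in short steps, Python scripts to look and compute and a shell command to move; the robot and the scene stay as the last step left them, time stands still between calls to the robot, and variables do not carry over. Pictures are saved under pics/ and viewed, at most 10 in all, crops included, and the job is handed in when it is done.

```bash
ls; mkdir -p pics; python3 - <<'E'
from station import arm
import numpy as np,cv2
s=arm.get_state();print({k:np.round(v,3) for k,v in s.items()},arm.hold_point_z)
im,d=arm.grab_frame("scene");cv2.imwrite("pics/s0.png",im[:,:,::-1])
c=arm.get_calibration("scene");print(c)
for n in ["lock","dial_grip","shackle_grip","case","dropper_red","dropper_green","dropper_blue","reagent_bottle","water_bottle","beaker"]:
    r=arm.trace(n,"scene")
    if not r: print(n,None);continue
    m=r[0]["mask"]&(d>0);v,u=np.nonzero(m);z=d[m]
    P=np.c_[(u-c["mtx"][0][2])/c["mtx"][0][0]*z,(v-c["mtx"][1][2])/c["mtx"][1][1]*z,z]
    X=(P-np.array(c["t"]).ravel())@np.array(c["R"])
    print(n,round(r[0]["score"],2),r[0]["extent"],np.round(np.percentile(X,[3,50,97],axis=0),3).tolist())
print(arm.get_calibration("wrist"))
E
```

```text
pics
{'t': np.float64(0.0), 'q': array([ 1.396,  0.359,  0.011, -0.   , -1.224, -0.288]), 'qd': array([ 0.001,  0.   ,  0.001, -0.001,  0.   ,  0.   ]), 'joint_efforts': array([ 0.0000e+00, -5.8272e+01,  2.9304e+01,  6.9970e+00,  7.0000e-03,
       -0.0000e+00]), 'eef_pos': array([0.301, 0.604, 0.226]), 'ee_rot': array([ 3.14 , -0.   , -0.463]), 'force': array([-0.177,  0.853,  0.155]), 'moment': array([ 0.023,  0.008, -0.028]), 'gripper_force': np.float64(0.0), 'width': np.float64(0.088)} 0.0188
{'mtx': array([[356.47903448,   0.        , 251.62285771],
       [  0.        , 356.47903448, 188.29061834],
       [  0.        ,   0.        ,   1.        ]]), 'R': array([[-0.06768609,  0.99752152, -0.01922017],
       [ 0.63134424,  0.02790675, -0.77500043],
       [-0.77254323, -0.06459129, -0.63166836]]), 't': array([ 0.02764738, -0.24421496,  1.6082967 ])}
lock 0.75 [76.3, 185.4, 31.8, 49.1] [[0.589, -0.508, 0.007], [0.621, -0.475, 0.088], [0.637, -0.454, 0.169]]
dial_grip None
shackle_grip None
case 0.81 [158.5, 179.9, 114.5, 69.8] [[0.471, -0.246, 0.006], [0.639, -0.088, 0.088], [0
[... 517 characters left out ...]
, 55.1] [[0.567, 0.457, 0.01], [0.593, 0.479, 0.102], [0.605, 0.508, 0.199]]
beaker 0.83 [117.4, 172.8, 22.6, 26.5] [[0.419, -0.456, 0.006], [0.462, -0.425, 0.056], [0.478, -0.4, 0.079]]
{'mtx': array([[287.37295865,   0.        , 252.04799498],
       [  0.        , 287.37295865, 190.94816112],
       [  0.        ,   0.        ,   1.        ]]), 'mount': array([[-1.15961014e-03, -9.53452318e-01, -3.01541594e-01,
         8.34997165e-02],
       [ 9.99998819e-01, -8.01485399e-04, -1.31136355e-03,
         2.25657448e-04],
       [ 1.00864143e-03, -3.01542758e-01,  9.53452121e-01,
        -1.58547117e-01],
       [ 0.00000000e+00,  0.00000000e+00,  0.00000000e+00,
         1.00000000e+00]])}
```

View pics/s0.png

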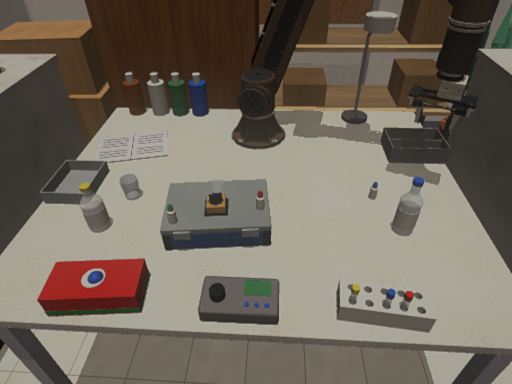

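The picture shows the case around (217,212) with the padlock at about (217,203), its shackle towards the robot. The network's "lock" box is actually the reagent bottle, so I'm ignoring it.

```bash
cat > h.py <<'E'
from station import arm
import numpy as np,cv2
from scipy.spatial.transform import Rotation as Ro
def cloud(cam,pre=None):
    s=arm.get_state();im,d=arm.grab_frame(cam);c=arm.get_calibration(cam)
    v,u=np.mgrid[:384,:512];K=c["mtx"]
    P=np.stack([(u-K[0][2])/K[0][0]*d,(v-K[1][2])/K[1][1]*d,d],-1)
    if cam=="wrist":
        M=np.array(c["mount"]);P=P@M[:3,:3].T+M[:3,3]
        X=P@Ro.from_euler("xyz",s["ee_rot"]).as_matrix().T+s["eef_pos"]
    else: X=(P-c["t"])@c["R"]
    X[d<=0]=np.nan
    return im,X
def rows(target,yaw=None):
    """shift in tool axes (units) from current pose to TCP target"""
    s=arm.get_state();R=Ro.from_euler("xyz",s["ee_rot"]).as_matrix()
    sh=R.T@(np.array(target)-s["eef_pos"])/.025
    y=0 if yaw is None else -np.degrees(yaw-s["ee_rot"][2])/5
    return np.round(sh,2),round(y,2)
E
python3 - <<'E'
from h import *
im,X=cloud("scene")
z=X[...,2];m=(z>.084)&(z<.096)&(abs(X[...,0]-.58)<.2)&(abs(X[...,1]+.09)<.22)
m=cv2.morphologyEx(m.astype(np.uint8),cv2.MORPH_OPEN,np.ones((3,3)))>0
p=X[m][:,:2].astype(np.float32);r=cv2.minAreaRect(p);print(r)
k=(z>.11)&(z<.16)&(abs(X[...,0]-.57)<.1)&(abs(X[...,1]+.09)<.07);print(np.round(np.percentile(X[k],[3,50,97],axis=0),3))
L=np.median(X[k],axis=0)
for yaw in (0.26,0,): print(rows([L[0]-.0,L[1],.33],yaw))
E
```

```text
((0.5699996948242188, -0.09803162515163422), (0.2305748164653778, 0.3241446614265442), 6.303273677825928)
[[ 0.546 -0.12   0.111]
 [ 0.603 -0.094  0.121]
 [ 0.626 -0.067  0.146]]
(array([23.25, 19.59, -4.14]), np.float64(-8.28))
(array([23.25, 19.59, -4.14]), np.float64(-5.3))
```

```bash
python3 -m crank '[[[0,0,-2.1,0],[1,1,-4.1,1.5],[3,2.6,-4.1,3.5],[5.2,4.4,-4.1,5],[7.5,6,-4.1,6.5],[10,8,-4.1,8],[12.5,10,-4.1,9.5],[14.5,12,-4.1,11],[16.5,14,-4.1,12],[18.5,15.5,-4.1,13.4],[20.5,17,-4.1,13.4],[22,18.5,-4.1,13.4]]]' 0 10; python3 - <<'E'
from h import *
s=arm.get_state();print(rows([.59,-.09,.33],-1.63),np.round(s["qd"],2),np.round(s["eef_pos"],3),s["ee_rot"])
E
```

```text
t: 2.1
eef_pos: [0.5655, -0.0028, 0.3295]
ee_rot: [-3.141, 0.0, -1.632]
force: [1.6, 0.2, 0.7]
width: 0.0874
gripper_force: 0.0
(array([ 3.42, -1.19, -0.02]), np.float64(-0.02)) [-0.96  0.29  0.33 -0.   -0.04  0.95] [ 0.566 -0.003  0.329] [-3.14067444e+00  3.62299390e-04 -1.63198112e+00]
```

```bash
python3 -m crank '[[[1.4,0,0,0],[1.4,0,0,0],[1.4,0,0,0],[1.4,0,0,0]]]'; python3 - <<'E'
from h import *
im,X=cloud("wrist");cv2.imwrite("pics/w0.png",im[:,:,::-1]);np.save("X0.npy",X)
for n in ["lock","dial_grip","shackle_grip","stud"]:
    r=arm.trace(n,"wrist")
    if not r: print(n);continue
    P=X[r[0]["mask"]];P=P[~np.isnan(P[:,0])]
    print(n,round(r[0]["score"],2),r[0]["extent"],np.round(np.percentile(P,[3,50,97],axis=0),3).tolist())
E
```

```text
t: 2.6
eef_pos: [0.5628, -0.0349, 0.3292]
ee_rot: [-3.141, 0.0, -1.631]
force: [-0.1, 0.2, -0.3]
width: 0.0877
gripper_force: 0.0
lock 0.59 [197.4, 93.9, 77.0, 52.6] [[0.538, -0.124, 0.109], [0.588, -0.099, 0.122], [0.621, -0.071, 0.147]]
dial_grip 0.76 [212.2, 101.5, 27.8, 36.7] [[0.578, -0.113, 0.126], [0.593, -0.097, 0.129], [0.611, -0.081, 0.147]]
shackle_grip 0.95 [244.1, 93.6, 32.0, 40.7] [[0.535, -0.124, 0.109], [0.547, -0.101, 0.111], [0.565, -0.078, 0.113]]
stud 0.72 [129.3, 0.0, 209.6, 235.5] [[0.464, -0.226, 0.089], [0.565, -0.117, 0.09], [0.68, 0.046, 0.093]]
```

View pics/w0.png

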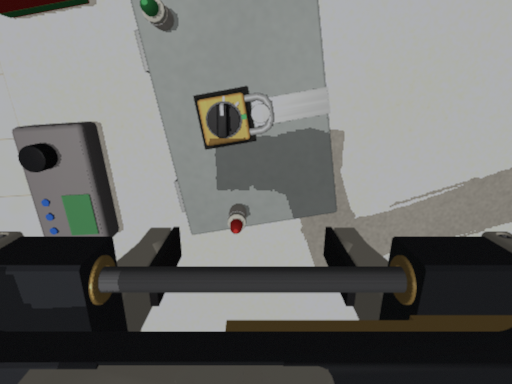

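The picture shows the lock centre near (224,119), the shackle to the right (world −x), the green mark at (244,117), and the white pointer pointing up at (222,103). The dial therefore starts at about 0.

```bash
python3 - <<'E'
from h import *
X=np.load("X0.npy");z=X[...,2]
near=np.hypot(X[...,0]-.593,X[...,1]+.097)<.05
b=X[near&(z>.115)&(z<.15)&(X[...,0]>.56)][:,:2].astype(np.float32);print("body",cv2.minAreaRect(b))
g=X[near&(z>.138)];r=cv2.minAreaRect(g[:,:2].astype(np.float32));print("bar",r,np.percentile(g[:,2],[5,50,95]),len(g))
s=X[(z>.106)&(z<.1165)&(X[...,0]<.562)&(np.hypot(X[...,0]-.55,X[...,1]+.1)<.045)];print("sh",cv2.minAreaRect(s[:,:2].astype(np.float32)),np.median(s,axis=0))
l=X[(abs(z-.09)<.006)&(abs(X[...,0]-.57)<.16)&(abs(X[...,1]+.09)<.22)][:,:2].astype(np.float32);print("lid",cv2.minAreaRect(l))
E
```

```text
body ((0.5919896364212036, -0.09701661020517349), (0.06551896780729294, 0.0581309013068676), 5.846290588378906)
bar ((0.5972869396209717, -0.07321387529373169), (0.06376182287931442, 0.0677005797624588), 37.89962387084961) [0.40558126 0.42111465 0.44105143] 29313
sh ((0.5478421449661255, -0.10066511482000351), (0.05159536376595497, 0.028213752433657646), 89.90214538574219) [ 0.54566951 -0.10132054  0.11098192]
lid ((0.5723149180412292, -0.09548439085483551), (0.23096106946468353, 0.3152604103088379), 6.136853218078613)
```

```bash
python3 -m crank '[[[1.2,-0.65,0.8,0],[2.4,-1.3,1.8,0],[2.4,-1.3,3.0,0],[2.4,-1.3,3.2,0],[2.4,-1.3,3.2,0],[2.4,-1.3,3.2,0]]]' 0.3; cat > look.py <<'E'
from h import *
import sys
im,X=cloud("wrist");cv2.imwrite("pics/%s.png"%sys.argv[1],im[:,:,::-1]);np.save("X1.npy",X)
z=X[...,2];near=np.hypot(X[...,0]-.592,X[...,1]+.097)<.045
c=np.array([.592,-.097]);e=np.array([np.cos(.105),np.sin(.105)])
b=X[near&(z>.115)&(z<.15)&((X[...,:2]-c)@e>-.0305)][:,:2].astype(np.float32);print("body",cv2.minAreaRect(b))
g=X[near&(z>.138)&(z<.15)]
if len(g):print("bar",cv2.minAreaRect(g[:,:2].astype(np.float32)),np.median(g,axis=0),len(g))
w=(X[...,:2]-c)@e; s=X[(z>.106)&(z<.1165)&(w<-.033)&(w>-.1)&(abs((X[...,:2]-c)@np.array([-e[1],e[0]]))<.035)]
if len(s):print("sh",cv2.minAreaRect(s[:,:2].astype(np.float32)),"bow at",np.percentile((s[:,:2]-c)@e,.5))
E
python3 look.py w1
```

```text
t: 3.6
eef_pos: [0.5923, -0.0972, 0.2507]
ee_rot: [-3.139, 0.0, -1.631]
force: [-0.0, -0.4, 0.8]
width: 0.0611
gripper_force: 0.0
body ((0.5955942273139954, -0.09698706120252609), (0.05796687677502632, 0.05787475407123566), 5.533998489379883)
bar ((0.595497190952301, -0.09774822741746902), (0.03776892274618149, 0.010800470598042011), 86.54115295410156) [ 0.59540693 -0.09885476  0.14620503] 464
sh ((0.5465784668922424, -0.10203380882740021), (0.025141073390841484, 0.05065926909446716), 6.236908435821533) bow at -0.05794372588453792
```

View pics/w1.png

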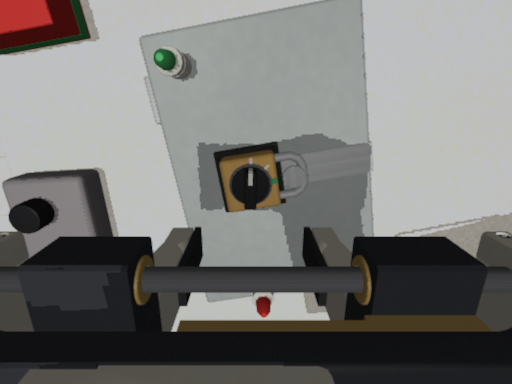

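The lock centre measures (0.5955, −0.0973) with a yaw of about 0.10, and the bar lies at 86.5°, so the dial is at 0 and the tool is already aligned. I'm going down onto the bar.

```bash
python3 -m crank '[[[0,-0.13,1.5,0],[0,-0.13,3,0],[0,-0.13,4,0],[0,-0.13,4.5,0],[0,-0.13,4.8,0],[0,-0.13,4.8,0],[0,-0.13,4.8,0]]]' 0.55; python3 -m crank '[[[0,0,0,0],[0,0,0,0],[0,0,0,0],[0,0,0,0],[0,0,0,0],[0,0,0,0]]]' 1 35
```

```text
t: 4.53
eef_pos: [0.5954, -0.0978, 0.1301]
ee_rot: [-3.14, 0.0, -1.632]
force: [0.2, 1.2, 0.1]
width: 0.0393
gripper_force: 0.0
t: 5.28
eef_pos: [0.5946, -0.0979, 0.1292]
ee_rot: [3.141, -0.0, -1.632]
force: [-2.1, 0.8, 2.9]
width: 0.0115
gripper_force: 35.0
```

```bash
python3 -m crank '[[[0,0,0,1.5],[0,0,0,3],[0,0,0,4.5],[0,0,0,6],[0,0,0,7.5],[0,0,0,9],[0,0,0,10.5],[0,0,0,12],[0,0,0,13.5],[0,0,0,15],[0,0,0,16.4],[0,0,0,16.4]]]'; python3 -m crank '[[[0,0,0,0],[0,0,0,0]]]'; python3 -c "
from h import *;print(arm.get_state()['moment'])"
```

```text
t: 6.78
eef_pos: [0.5938, -0.0971, 0.1292]
ee_rot: [3.141, -0.002, -3.065]
force: [-6.3, 5.5, 6.6]
width: 0.0117
gripper_force: 35.0
t: 7.02
eef_pos: [0.5938, -0.0971, 0.1292]
ee_rot: [3.141, -0.002, -3.063]
force: [-7.5, 4.3, 7.4]
width: 0.0119
gripper_force: 35.0
[ 1.89209935  2.09359384 -0.02631815]
```

Now I release, go up, move back and look.

```bash
python3 -m crank '[[[0,0,0,0],[0,0,0,0],[0,0,0,0],[0,0,-1,0],[0,0,-3,0],[0,0,-4.8,0],[0,0,-4.8,0],[0,0,-4.8,0]]]' 0.3; python3 look.py w2
```

```text
t: 8.02
eef_pos: [0.5945, -0.0978, 0.2486]
ee_rot: [3.141, -0.0, -3.064]
force: [-0.5, 0.4, -0.4]
width: 0.0612
gripper_force: 0.0
body ((0.5928555727005005, -0.09731906652450562), (0.06249511241912842, 0.05804555490612984), 4.258471965789795)
bar ((0.5958189964294434, -0.0969705656170845), (0.03853153437376022, 0.010746566578745842), 4.24514102935791) [ 0.59495392 -0.09711502  0.14625806] 470
sh ((0.5467694997787476, -0.10102757811546326), (0.024172110483050346, 0.05108953267335892), 6.354584693908691) bow at -0.0572904943293575
```

View pics/w2.png

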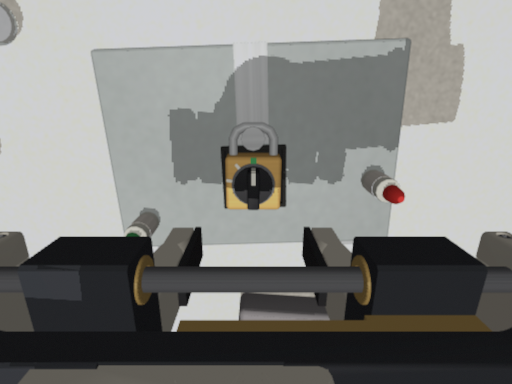

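The pointer sits on the green mark (254,162), with the lock and bar both at a yaw of about 4.3°. Next is the shackle at (254,133): pinch it across its legs.

```bash
python3 -m crank '[[[1.86,0.03,0.5,0],[1.86,0.03,2.5,0],[1.86,0.03,4.2,0],[1.86,0.03,5.4,0],[1.86,0.03,5.95,0],[1.86,0.03,5.95,0],[1.86,0.03,5.95,0]]]' 0.15; python3 -m crank '[[[0,0,0,0],[0,0,0,0],[0,0,0,0],[0,0,0,0],[0,0,0,0]]]' 1 20
```

```text
t: 8.95
eef_pos: [0.5492, -0.1007, 0.1013]
ee_rot: [-3.141, 0.001, -3.063]
force: [0.0, -0.1, 0.1]
width: 0.0744
gripper_force: 0.0
t: 9.57
eef_pos: [0.5485, -0.1006, 0.1007]
ee_rot: [3.142, 0.0, -3.063]
force: [-1.8, 0.9, 3.9]
width: 0.0497
gripper_force: 20.0
```

```bash
python3 -m crank '[[[0.15,0,0,0],[0.3,0,0,0],[0.45,0,0,0],[0.6,0,0,0],[0.75,0,0,0],[0.85,0,0,0],[0.92,0,0,0],[0.92,0,0,0],[0.92,0,0,0]]]'
```

```text
t: 10.7
eef_pos: [0.5263, -0.1025, 0.1005]
ee_rot: [-3.141, 0.001, -3.063]
force: [4.9, 0.3, 1.3]
width: 0.05
gripper_force: 20.0
```

```bash
python3 -m crank '[[[0.06,0,0,0],[0.12,0,0,0],[0.12,0,0,0]]]'; python3 -m crank '[[[0,0,0,0],[0,0,0,0],[0,0,0,0],[0,0,-1,0],[-1,0,-3,0],[-2.4,0,-5,0],[-2.8,0,-6,0],[-2.8,0,-6,0],[-2.8,0,-6,0]]]' 0.15;  python3 look.py w3
```

```text
t: 11.08
eef_pos: [0.526, -0.1026, 0.1009]
ee_rot: [-3.141, 0.006, -3.062]
force: [14.0, -0.8, -4.4]
width: 0.0499
gripper_force: 20.0
t: 12.2
eef_pos: [0.5912, -0.0973, 0.2492]
ee_rot: [3.141, -0.002, -3.064]
force: [0.5, 0.1, -0.4]
width: 0.0744
gripper_force: 0.0
body ((0.5936139225959778, -0.09719893336296082), (0.057010751217603683, 0.058086466044187546), 5.264739513397217)
bar ((0.5935807228088379, -0.09748134016990662), (0.03848368301987648, 0.010740874335169792), 4.608077526092529) [ 0.59266855 -0.09750625  0.14623404] 469
sh ((0.5364234447479248, -0.10217222571372986), (0.046594999730587006, 0.050857529044151306), 4.764669418334961) bow at -0.07918028294960734
```

View pics/w3.png

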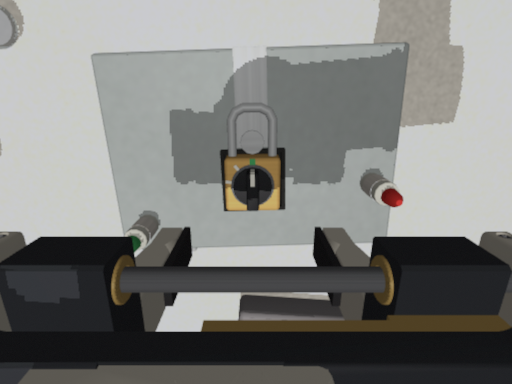

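The shackle is open: the bow is 81 mm ahead of the lock centre, against 62 mm when closed. The pointer is still on green, and the bottles haven't moved. Now I grip the body at its balance point.

```bash
python3 -m crank '[[[0.1,0,1.5,-0.1],[0.1,0,3.2,-0.1],[0.1,0,4.6,-0.1],[0.1,0,5.5,-0.1],[0.1,0,5.9,-0.1],[0.1,0,5.9,-0.1],[0.1,0,5.9,-0.1]]]' 0.1; python3 -m crank '[[[0,0,0,0],[0,0,0,0],[0,0,0,0],[0,0,0,0],[0,0,0,0],[0,0,0,0]]]' 1 50
```

```text
t: 13.12
eef_pos: [0.5903, -0.0975, 0.1038]
ee_rot: [-3.141, 0.001, -3.054]
force: [0.2, -0.1, 0.3]
width: 0.0787
gripper_force: 0.0
t: 13.88
eef_pos: [0.59, -0.0973, 0.1032]
ee_rot: [3.142, 0.001, -3.054]
force: [-0.5, 1.7, 5.3]
width: 0.0575
gripper_force: 50.0
```

```bash
python3 -m crank '[[[0,0,-0.2,0],[0,0,-0.4,0],[0,0,-0.7,0],[0,0,-1,0],[0,0,-1.5,0],[0,0,-2,0],[0,0,-2.6,0],[0,0,-3.3,0],[0,0,-4,0],[0,0,-4.8,0],[0,0,-5.5,0],[0,0,-6,0]]]'; python3 -m crank '[[[0,0,0,0],[0,0,0,0],[0,0,0,0]]]'; python3 - <<'E'
from h import *
im,X=cloud("wrist");cv2.imwrite("pics/w4.png",im[:,:,::-1])
z=X[...,2];s=arm.get_state();print(s["eef_pos"])
c=np.array([.5936,-.0973]);a=.082;e=np.array([np.cos(a),np.sin(a)]);n=np.array([-e[1],e[0]])
u=(X[...,:2]-c)@e;v=(X[...,:2]-c)@n
k=(abs(v)<.035)&(u<.03)&(u>-.1)&(z>.23)&(z<.31)
print("bow u",np.nanpercentile(u[k],.5))
for lo,hi in((-.09,-.07),(-.07,-.05),(-.05,-.035),(-.028,-.021),(-.018,.018),(.021,.028)):
    m=k&(u>lo)&(u<hi);print(lo,m.sum(),np.round(np.percentile(z[m],[10,50,90]),4) if m.sum() else None)
im,X=cloud("side");cv2.imwrite("pics/d4.png",im[:,:,::-1])
E
python3 - <<'E'
import cv2,numpy as np
a=cv2.imread("pics/w4.png");b=cv2.imread("pics/d4.png")
cv2.imwrite("pics/both.png",cv2.resize(np.hstack([a,b]),(800,300)))
E
```

```text
t: 15.38
eef_pos: [0.59, -0.0974, 0.2542]
ee_rot: [3.142, 0.001, -3.055]
force: [0.3, 0.5, -5.7]
width: 0.0577
gripper_force: 50.0
t: 15.75
eef_pos: [0.5893, -0.0975, 0.2519]
ee_rot: [3.142, -0.002, -3.055]
force: [0.3, -0.6, -5.4]
width: 0.0572
gripper_force: 50.0
[ 0.58940602 -0.09749946  0.25199882]
bow u -0.08125337204176465
-0.09 1489 [0.258  0.2598 0.261 ]
-0.07 1305 [0.258  0.2598 0.2609]
-0.05 852 [0.2579 0.2597 0.2609]
-0.028 1481 [0.268  0.2697 0.2709]
-0.018 5643 [0.2693 0.2766 0.2982]
0.021 584 [0.2689 0.2697 0.2705]
```

View pics/both.png

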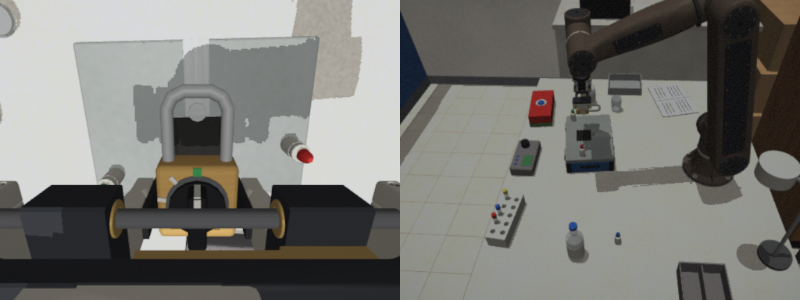

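The lock is held level: its top is at 0.2697 both front and rear, about 149 mm above where it lay. The shackle is open, the pointer is at green, the stud is cleared and the bottles are standing. I'll let it settle, then hand in.

```bash
python3 -m crank '[[[0,0,0,0],[0,0,0,0],[0,0,0,0],[0,0,0,0],[0,0,0,0],[0,0,0,0]]]'; python3 -c "
from station import arm;print(arm.job_done())"
```

```text
t: 16.6
eef_pos: [0.5898, -0.0974, 0.2528]
ee_rot: [3.142, 0.0, -3.055]
force: [0.1, 0.6, -5.5]
width: 0.0577
gripper_force: 50.0
the job is handed in; nothing more can be done
None
```

The job is handed in at 16.6 s: the dial is at the green mark, the shackle fully open, and the lock held level and face up about 15 cm above its rest; no bottle was seen to move, though the hand-in call gave no verdict.

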